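Put the tape rolls and wire reels back on their spindles

ROBOT

A 6-joint arm with a two-finger parallel gripper is mounted at the origin on a cart in front of the work surface, level with it; the furniture and walls round the work are solid. World frame = base frame: x ahead of the robot, y to its left, z up, the work surface at z = 0. Lengths are in mm, angles in rad, forces in N, time in s.
With the tool pointing down it reaches from about 350 to 975 mm from the base axis. Payload 7.1 kg.
Tool frame: the origin (TCP) lies midway between the tips of the shut fingers; the grasp point (between the pads) lies pinch_z behind it (pinch_z is the distance from the TCP to the grasp point, in mm); z points along the fingers, y is the line along which they close (so a half turn about z gives the same grasp; the last joint's range is limited). The gripper opens to 88 mm and grips with 3 to 60 N. Pads are 20 mm wide; open, the fingers measure 115 mm over their backs; the gripper's body (75 mm by 178 mm) begins 61 mm behind the grasp point.
Start: joints at [-0.019, 0.423, 1.63, -0, 1.089, -0.019], TCP at [624.984, 0.026, 222.675] pointing down, gripper open.
Joint ranges: [-3, 3], [-0.9, 2.11], [0.09, 2.58], [-1.31, 4.45], [0.11, 2.69], [-2.54, 2.54]. Speed limits (rad/s): [2.39, 2.39, 3.01, 3.14, 3.14, 3.14].

INTERFACE

Orientations are given as a rotation vector (axis times angle).
In Python, from workcell import get_obs, get_image, close_job, pinch_z gives the robot as it stands.
- The arm moves only by the tool jog_arm, never from a script. Its argument "commands" is a list of rows, each a list of 3 entries, a list of its own where there are three numbers: the gripper command: -1 is shut, 1 is fully open, values between are in proportion, then the shift along the tool's x, y, z as a fraction of full scale, then the turn, a rotation vector about the tool's x, y, z as a fraction of full scale. In form: [[gripper, [tx, ty, tz], [rx, ry, rz]], ...]. A call has 1 to 10 rows; each row shifts and turns the commanded pose from where the row before left it, along the tool's axes as they then stand; what a row does not reach is not made up. Full scale, the value 1, is 0.1 m for a shift and 45 degrees for a turn. A row lasts 1/10 s, in which the tool goes at most 50 mm and 8.59 degrees, less where a joint would pass 70% of its speed; a pose out of reach is approached as far as the arm can. A call with a number of a shift or a turn outside -1 to 1 is refused whole. A call with a gripper value outside its range is refused whole. The fingers move at their own pace and stop on an object; the grip force is fixed at half the most. Time passes only in rows, so rows that do not move let the fingers close. It gives the time, the measured TCP pose, the force, the opening and the grip force at its end, in the units of the state.
- get_obs(): the state, without advancing time (a new reading comes with each control period).
- get_image(name): name is "scene" or "side" or "wrist"; returns a dict with "image" (420x560x3 uint8, blue, green, red), "z_map" (420x560 float32, mm along the optical axis (not along the pixel's ray), 0 where there is no reading), "intrinsics" (3x3 intrinsics, pixels), "k1" (the pictures are not rectified: a ray, as slopes to the right and down, at radius r is drawn at 1 + k1 r^2 times it, then the intrinsics apply), "eye" and "orientation" of the camera in the world; the wrist camera has in their place "mount" (4x4, takes a point from camera to tool coordinates, whose origin is the TCP and whose axes are the flange's). Camera axes: x right, y down, z forward; pixel columns grow to the right and rows downward; lengths in mm; the calibration is good to about 2 mm. A picture is of the moment at which its call begins: read the wrist's pose just before it.
- close_job(): hands the job in; it is judged then, once.
The state is a dict: "t": time; "qpos": joint angles; "qvel": joint speeds; "joint_torque": joint torques, N m; "ee_pos": TCP position; "orientation": TCP orientation; "ft_force": force on the tool from outside, world axes, zero at the start; "moment": the same for the moment, N m; "width": finger opening in mm; "grasp_force": force on a finger pad.
Only numpy, scipy, OpenCV 4.12 (cv2) and the standard library are available. Lean on these libraries where they do the work, as an engineer would, in place of code of your own. Each camera call takes 0.05 s, during which the arm holds its last target. There are 200 camera calls.

TASK

Put the loose rolls and reels away on the two post stands, all lying flat and threaded on the posts: both rolls of tape on the stand with the thick post, the full roll at the bottom and the smaller, nearly used roll on top of it; both wire reels on the stand with the thin post, the large reel at the bottom and the small one on top of it. Do not knock over the glue bottle or the paint bottle that stand among them.

Things in the scene. Friction and masses are not known exactly. Their poses are not given: they have to be found in the camera images.
- full_tape_center (a point): full roll of tan masking tape lying flat: a ring 58 mm outside, 19 mm high, bore about 35 mm (at least 31 mm clear). The point is the ring's centre, half-way up (9.5 mm above its underside)
- used_tape_center (a point): nearly used roll of tan tape lying flat, thin-walled: 46 mm outside, 24 mm high, bore 34 mm, with a brown cardboard core. The point is its centre, half-way up (12 mm above its underside)
- big_reel_center (a point): large reel of bright wire with grey flanges, lying flat: 54 mm over the flanges, 28 mm high, bore 20 mm. The point is its centre, half-way up (14 mm above its underside); the wire is wound to 2.5 mm inside the flange edge
- small_reel_center (a point): small reel of bright wire with grey flanges, lying flat: 40 mm over the flanges, 22 mm high, bore 20 mm. The point is its centre, half-way up (11 mm above its underside)
- tape_stand_foot (a point): tape stand: round wooden base 72 mm across and 12 mm thick, fixed to the table, with one upright steel post in its centre; this point is on the post's axis at the base's upper face (12 mm above the table), z up. Its post is the thick one: 22 mm in diameter, its tip 68 mm above the table, narrowing over the last 8 mm; the reels do not go over it
- reel_stand_foot (a point): reel stand: round wooden base 72 mm across and 12 mm thick, fixed to the table, with one upright steel post in its centre; this point is on the post's axis at the base's upper face (12 mm above the table), z up. Its post is the thin one: 8 mm in diameter, its tip 76 mm above the table, narrowing over the last 8 mm
- glue: small white glue bottle with a pointed nozzle and a red label, 36 mm across and 102 mm high, standing loose among the things; origin at the centre of its underside, z up
- paint: black dropper bottle of paint, 25 mm across and 87 mm high, standing loose among the things; origin at the centre of its underside, z up

How it is judged (in metres and radians):
At the end, for the whole second after the job is handed in: Thick post: full tape roll flat on the base, nearly used roll resting on it. Thin post: large reel flat on the base, small reel resting on it. Each centre within 10 mm of its post's axis and 4 mm of its resting height; both bottles upright; all released and at rest (horizontal distance between each of full_tape_center, used_tape_center and tape_stand_foot below 0.01 m and z of full_tape_center in the frame of tape_stand_foot between 0.0055 and 0.0135 m and z of used_tape_center in the frame of tape_stand_foot between 0.027 and 0.035 m and horizontal distance between each of big_reel_center, small_reel_center and reel_stand_foot below 0.01 m and z of big_reel_center in the frame of reel_stand_foot between 0.01 and 0.018 m and z of small_reel_center in the frame of reel_stand_foot between 0.035 and 0.043 m and angle between each of glue, paint's own z axis and vertical below 0.4 rad); the robot touches nothing.
It fails at once if the glue bottle is knocked over (leans more than 0.4 rad) (angle between glue's own z axis and vertical above 0.4 rad).
It fails at once if the paint bottle is knocked over (leans more than 0.4 rad) (angle between paint's own z axis and vertical above 0.4 rad).
It also fails if it takes over 104 s, if anything falls off the work surface, if the arm or the gripper's body presses on something with over 40 N, if the wrist force passes 120 N, or if a joint passes its speed limit or range.

## Working session

There is one attempt and no reset: what is moved stays moved. The work goes in short steps, Python scripts to look and compute and a tool call to move; the robot and the scene stay as the last step left them, time stands still between calls to the robot, and variables do not carry over. Pictures are saved under pics/ and viewed, at most 14 in all, crops included, and the job is handed in when it is done.

Besides the shell and the picture viewer there is one more tool, called after "Request:" as a command line: name --argument value ..., lists and objects as JSON in quotes. jog_arm: Moves the arm, as the interface text tells. Its arguments: {"type":"object","properties":{"commands":{"type":"array","items":{"type":"array"}}},"required":["commands"]}

```bash
mkdir -p pics; ls
cat > h.py <<'E'
import numpy as np, cv2
from scipy.spatial.transform import Rotation as R
from workcell import get_obs, get_image, close_job, pinch_z
def grab(name):
    o=get_obs(); g=get_image(name)
    if 'mount' in g:
        T=np.eye(4); T[:3,:3]=R.from_rotvec(o['orientation']).as_matrix(); T[:3,3]=o['ee_pos']
        W=T@np.array(g['mount']); g['E']=W[:3,3]; g['Rm']=W[:3,:3]
    else:
        q=np.array(g['orientation']); g['E']=np.array(g['eye']); 
        g['Rm']=q if q.shape==(3,3) else R.from_rotvec(q).as_matrix()
    return g
def rays(g,px):
    px=np.atleast_2d(px).astype(float); K=np.array(g['intrinsics'])
    d=np.c_[(px[:,0]-K[0,2])/K[0,0],(px[:,1]-K[1,2])/K[1,1]]
    u=d.copy()
    for _ in range(20): u=d/(1+g['k1']*(u**2).sum(1,keepdims=True))
    return np.c_[u,np.ones(len(u))]@g['Rm'].T
def onplane(g,px,z):
    r=rays(g,px); return g['E']+r*((z-g['E'][2])/r[:,2])[:,None]
def cloud(g):
    z=g['z_map']; v,u=np.mgrid[:z.shape[0],:z.shape[1]]
    r=rays(g,np.c_[u.ravel(),v.ravel()])
    return (g['E']+r*z.reshape(-1,1)).reshape(*z.shape,3), z>0
E
python3 - <<'E'
from h import *
print(get_obs(),pinch_z)
for n in ['scene','side','wrist']:
    g=grab(n); cv2.imwrite(f'pics/{n}0.png',g['image']); print(n,g['E'],g['Rm'],g['k1'],g['intrinsics'],(g['z_map']>0).mean())
E
```

```text
pics
{'t': 0.0, 'qpos': array([-1.89958811e-02,  4.23843741e-01,  1.63070495e+00,  5.92824647e-06,
        1.08856602e+00, -1.90160200e-02]), 'qvel': array([-1.75564918e-03, -2.22689939e-03,  1.06827093e-03,  6.67171236e-05,
        3.38732806e-04, -9.58433089e-04]), 'joint_torque': array([ 1.28069914e-03, -5.44622147e+01, -2.73670936e+01,  6.42951974e-02,
        2.27214623e-02, -1.51321510e-04]), 'ee_pos': array([6.24441661e+02, 4.05274301e-02, 2.21894004e+02]), 'orientation': array([-2.22064393e+00, -2.22068254e+00,  1.65162321e-03]), 'ft_force': array([-0.63480623,  0.485976  ,  0.06953172]), 'moment': array([0.00648959, 0.06037808, 0.03471117]), 'grasp_force': 0.0, 'width': 88.01438649184912} 18.700000000000003
scene [ 98.39569052 572.51443599 814.04617953] [[-0.79551806 -0.44385029  0.41248993]
 [-0.60587115  0.59214711 -0.53130213]
 [-0.00843612 -0.67257618 -0.7399798 ]] 0.00897653077029928 [[401.67652236   0.         281.13311888]
 [  0.         401.67652236 205.91365092]
 [  0.           0.           1.        ]] 0.9960416666666667
side [ 317.96412125 -907.0093545   479.15676457] [[ 0.97514105 -0.08833183  0.20321765]
 [-0.22153658 -0.40781995  0.885779  ]
 [ 0.00463374 -0.90877961 -0.41725071]] 0.0024600168168986197 [[379.73835659   0.         282.41239417]
 [  0.         379.73835659 212.89349578]
 [  0.           0.           1.        ]] 0.8161649659863945
wrist [625.38948602  74.49086121 384.94872418] [[ 9.99998835e-01  1.14238660e-03 -1.01247152e-03]
 [ 8.23625727e-04 -9.62233787e-01 -2.72223181e-01]
 [-1.28521842e-03  2.72222030e-01 -9.62233607e-01]] 0.02208409783882228 [[309.45404915   0.         275.76493986]
 [  0.         309.45404915 209.61754811]
 [  0.           0.           1.        ]] 0.9959821428571428
```

View pics/scene0.png

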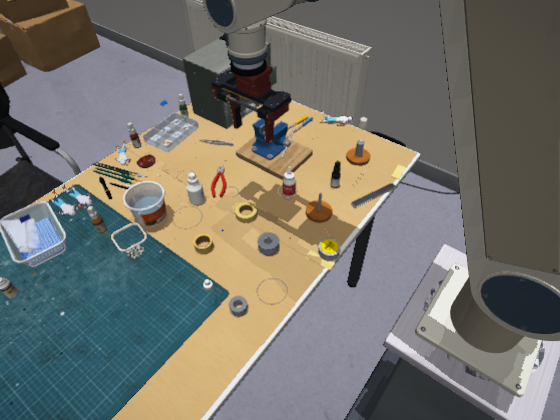

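View pics/side0.png

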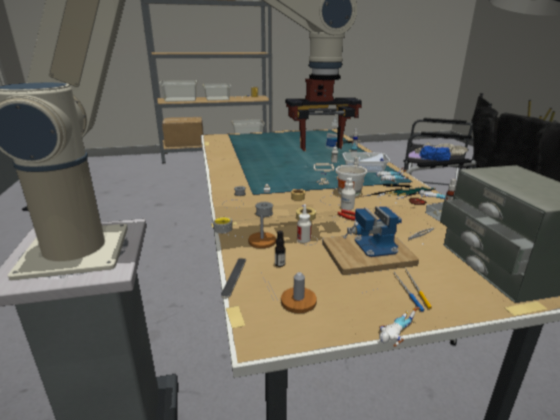

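View pics/wrist0.png

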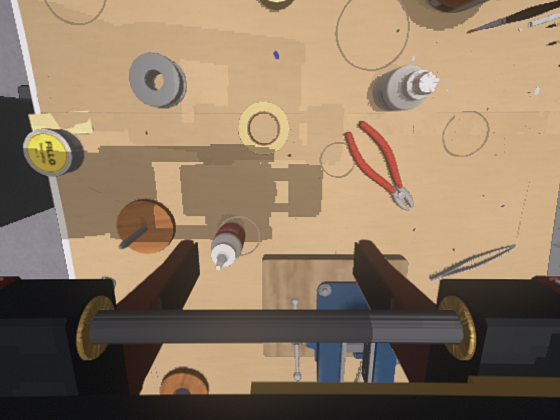

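The scene view shows the full tape at (246,211), used tape (203,243), big reel (268,243), small reel (238,306), thin-post stand (319,211), thick-post stand (358,156), glue (289,185) and paint (336,175). The side view agrees: stands at (263,240) and (299,298), paint (280,250), glue (305,227). The wrist view shows the big reel at (157,80), full tape (264,127), reel stand (146,226), glue (228,243).

Run:
```python
from h import *
g=grab('scene'); P,ok=cloud(g)
S={'full':(246,211,19),'used':(203,243,24),'big':(268,243,28),'small':(238,306,22),'reelst':(319,211,12),'tapest':(358,156,12),'glue':(289,185,50),'paint':(336,175,50),'white':(196,190,60),'vise':(268,145,60),'yellowtin':(328,250,20)}
for n,(u,v,h) in S.items():
    a=P[max(0,v-20):v+20,u-20:u+20].reshape(-1,3); c=onplane(g,(u,v),h*.6)[0]
    m=(a[:,2]>6)&(np.hypot(*(a[:,:2]-c[:2]).T)<48)
    b=a[m]; top=np.percentile(b[:,2],97)
    t=b[(b[:,2]>(min(top,h)-5))] if h<40 else b
    (cx,cy),r=cv2.minEnclosingCircle(t[:,:2].astype(np.float32))
    print(n,c.round(),'top',top.round(1),'circ',round(cx),round(cy),round(r),'mean',t[:,:2].mean(0).round(),len(t), 'tall',b[b[:,2]>30].mean(0).round() if (b[:,2]>30).any() else '')
```

```text
full [610.  67.  11.] top 21.2 circ 611 69 31 mean [608.  69.] 213 tall 
used [624. 214.  14.] top 25.8 circ 624 212 24 mean [623. 214.] 125 tall 
big [494. 118.  17.] top 30.1 circ 494 116 27 mean [494. 118.] 270 tall [494. 124.  30.]
small [441. 291.  13.] top 24.2 circ 443 289 20 mean [442. 289.] 183 tall 
reelst [456. -53.   7.] top 60.1 circ 457 -54 37 mean [456. -52.] 461 tall [457. -53.  54.]
tapest [ 485. -311.    7.] top 64.5 circ 485 -312 38 mean [ 484. -308.] 359 tall [ 485. -308.   51.]
glue [565. -66.  30.] top 90.5 circ 564 -63 18 mean [560. -59.] 288 tall [561. -60.  58.]
paint [ 483. -178.   30.] top 86.0 circ 478 -169 14 mean [ 477. -165.] 200 tall [ 477. -166.   58.]
white [753. 106.  36.] top 94.8 circ 746 96 35 mean [745. 112.] 406 tall [747. 113.  62.]
vise [ 715. -161.   36.] top 112.3 circ 715 -161 48 mean [ 707. -150.] 795 tall [ 711. -153.   76.]
yellowtin [365.  44.  12.] top 27.8 circ 365 39 28 mean [363.  42.] 350 tall [375.  27.  30.]
```

```bash
cat >> h.py <<'E'
def ring(g,c,h,rad,label=''):
    """circle of the top face: cloud points near height h around c, minEnclosingCircle after trimming"""
    P,ok=cloud(g); d=np.hypot(P[...,0]-c[0],P[...,1]-c[1])
    m=((P[...,2]>h-5)&(P[...,2]<h+6)&(d<rad+12)&ok).astype(np.uint8)
    m=cv2.morphologyEx(m,cv2.MORPH_OPEN,np.ones((3,3),np.uint8))
    cs,_=cv2.findContours(m,cv2.RETR_EXTERNAL,cv2.CHAIN_APPROX_NONE)
    if not cs: print(label,'none'); return
    k=max(cs,key=cv2.contourArea); z=np.median(P[...,2][m>0])
    p=onplane(g,k[:,0,:],z)[:,:2]; w=p
    for _ in range(3):
        A=np.c_[2*w,np.ones(len(w))]; s=np.linalg.lstsq(A,(w**2).sum(1),rcond=None)[0]
        r=np.sqrt(s[2]+s[0]**2+s[1]**2); e=abs(np.hypot(*(p-s[:2]).T)-r); w=p[e<max(2,np.median(e)*2)]
    print(label,'centre',s[:2].round(1),'r',r.round(1),'top z',z.round(1),'n',len(p)); return s[:2]
def post(g,c,zt,label=''):
    P,ok=cloud(g); d=np.hypot(P[...,0]-c[0],P[...,1]-c[1]); m=(d<22)&(P[...,2]>25)&ok
    q=P[m]; print(label,'post pts',m.sum(),'mean',q.mean(0).round(1),'top',q[:,2].max().round(1) if m.any() else '')
E
python3 - <<'E'
from h import *
gs=grab('scene');gw=grab('wrist')
for n,c,h,r in [('full',(610,68),19,29),('used',(624,213),24,23),('big',(494,117),28,27),('small',(443,289),22,20),('reelst',(456,-53),12,36),('tapest',(485,-310),12,36)]:
    ring(gs,c,h,r,'S '+n)
    if n in('full','big','reelst'): ring(gw,c,h,r,'W '+n)
post(gw,(456,-53),76,'W reel');post(gs,(456,-53),76,'S reel');post(gs,(485,-310),76,'S tape')
P,ok=cloud(gs)
for n,c in [('used',(624,213)),('small',(443,289)),('full',(610,68)),('big',(494,117)),('tapest',(485,-310))]:
    d=P[...,:2]-c; m=(np.hypot(*np.moveaxis(d,2,0))<150)&(P[...,2]>60)&(P[...,2]<140)&ok
    q=d[m]; a=(q[:,0]+q[:,1])/1.414;b=(q[:,0]-q[:,1])/1.414
    k=(abs(a)<105)&(abs(b)<55); print(n,'near tall pts +45:',k.sum(),q[k].mean(0) if k.any() else '')
E
```

```text
S full centre [608.7  68.2] r 28.6 top z 18.5 n 56
W full centre [610.4  67.6] r 28.4 top z 19.8 n 145
S used centre [622.8 221.1] r 15.1 top z 23.4 n 34
S big centre [494.1 116.9] r 25.5 top z 27.6 n 55
W big centre [495.7 116.8] r 26.2 top z 28.8 n 153
S small centre [442.6 288.6] r 17.7 top z 21.6 n 77
S reelst centre [456.9 -53.7] r 34.9 top z 11.6 n 82
W reelst centre [460.1 -53.4] r 35.5 top z 12.8 n 205
S tapest centre [ 486.3 -311. ] r 33.9 top z 11.3 n 70
W reel post pts 203 mean [460.9 -52.8  55.1] top 77.7
S reel post pts 42 mean [457.  -53.5  51. ] top 75.3
S tape post pts 93 mean [ 484.3 -308.1   49.6] top 67.9
used near tall pts +45: 0 
small near tall pts +45: 0 
full near tall pts +45: 0 
big near tall pts +45: 0 
tapest near tall pts +45: 26 [ 0.42284135 -1.02677385]
```

Request:
jog_arm --commands '[[1,[0.34,-0.07,0],[0,0,0]],[1,[0.34,-0.07,0],[0,0,0]],[1,[0,0,0.2],[0,0,-0.1667]],[1,[0,0,0.2],[0,0,-0.1667]],[1,[0,0,0.2],[0,0,-0.1667]],[1,[0,0,0.2],[0,0,-0.1667]],[1,[0,0,0.2],[0,0,-0.1667]],[1,[0,0,0.2],[0,0,-0.1667]],[1,[0,0,0],[0,0,0]],[1,[0,0,0],[0,0,0]]]'

```text
t: 1.3
ee_pos: [611.0, 68.0, 102.7]
orientation: [-1.207, -2.9, 0.0]
ft_force: [-0.6, 0.5, -0.9]
width: 88.1
grasp_force: 0.0
```

```bash
cat >> h.py <<'E'
def togo(x,y,z=None):
    o=get_obs(); M=R.from_rotvec(o['orientation']).as_matrix(); z=o['ee_pos'][2] if z is None else z
    print('t',round(o['t'],2),'pos',o['ee_pos'].round(1),'tool z',M[:,2].round(3),'ydir',M[:,1].round(2),'w',round(o['width'],1),'grip',round(o['grasp_force'],1),'F',o['ft_force'].round(1))
    print(' shift (tool, mm):',(M.T@(np.array([x,y,z])-o['ee_pos'])).round(1))
E
python3 -c "
from h import *
togo(610.2,67.7,2.5)"
```

```text
t 1.3 pos [611.   68.  102.7] tool z [-0.001 -0.    -1.   ] ydir [ 0.71  0.7  -0.  ] w 88.1 grip 0.0 F [-0.6  0.5 -0.9]
 shift (tool, mm): [  0.3  -0.7 100.2]
```

Request:
jog_arm --commands '[[1,[0,0,0.3],[0,0,0]],[1,[0,0,0.3],[0,0,0]],[1,[0,0,0.25],[0,0,0]],[1,[0,0,0.14],[0,0,0]],[1,[0,0,0],[0,0,0]],[-1,[0,0,0],[0,0,0]],[-1,[0,0,0],[0,0,0]],[-1,[0,0,0],[0,0,0]],[-1,[0,0,0],[0,0,0]],[-1,[0,0,0],[0,0,0]]]'

```text
t: 2.3
ee_pos: [611.5, 68.0, 4.5]
orientation: [1.202, 2.902, 0.001]
ft_force: [-1.1, 0.0, 4.3]
width: 56.7
grasp_force: 30.0
```

Request:
jog_arm --commands '[[-1,[0,0,-0.2],[0,0,0]],[-1,[0,0,-0.3],[0,0,0]],[-1,[0,0,-0.4],[0,0,0]],[-1,[0,0,-0.4],[0,0,0]],[-1,[0,0,-0.2],[0,0,0]],[-1,[-0.15,-0.2,0],[0,0,0]],[-1,[-0.25,-0.35,0],[0,0,0]],[-1,[-0.25,-0.35,0],[0,0,0]],[-1,[-0.25,-0.35,0],[0,0,0]],[-1,[-0.25,-0.35,0],[0,0,0]]]'

```text
t: 3.3
ee_pos: [578.6, -127.9, 153.8]
orientation: [1.201, 2.903, 0.0]
ft_force: [0.3, -1.2, -0.8]
width: 56.7
grasp_force: 29.9
```

Request:
jog_arm --commands '[[-1,[-0.25,-0.35,0],[0,0,0]],[-1,[-0.25,-0.35,0],[0,0,0]],[-1,[-0.25,-0.35,0],[0,0,0]],[-1,[-0.25,-0.35,0],[0,0,0]],[-1,[-0.25,-0.35,0],[0,0,0]],[-1,[-0.1,-0.2,0],[0,0,0]],[-1,[0,0,0],[0,0,0]],[-1,[0,0,0],[0,0,0]]]'

```text
t: 4.1
ee_pos: [536.4, -359.7, 153.4]
orientation: [-1.204, -2.901, -0.001]
ft_force: [-0.2, 1.3, -0.2]
width: 56.6
grasp_force: 29.9
```

Run:
```python
from h import *
g=grab('wrist'); cv2.imwrite('pics/w1.png',g['image'])
c=ring(g,(487,-310),12,36,'base'); post(g,(487,-310),68,'post')
togo(487,-310,90)
```

```text
base centre [ 487.  -313.7] r 34.9 top z 12.9 n 215
post post pts 580 mean [ 486.9 -313.4   65.5] top 70.6
t 4.15 pos [ 536.7 -359.   153.5] tool z [-0.     0.001 -1.   ] ydir [0.71 0.71 0.  ] w 56.6 grip 29.9 F [-0.9  0.4 -0.8]
 shift (tool, mm): [69.7 -0.5 63.5]
```

View pics/w1.png

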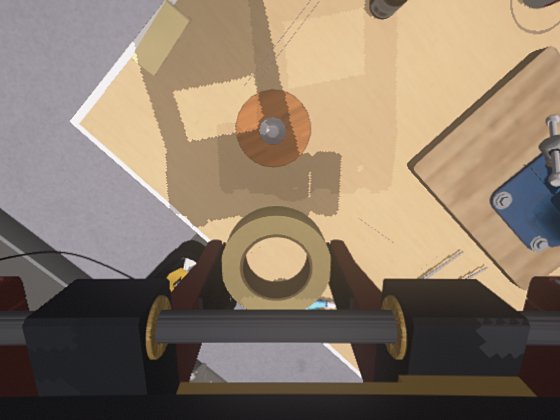

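The wrist view shows the tape stand, with its post tip at (272,130), and the held full roll between the fingers at (276,262). Next I measure the roll against the post.

```bash
cat >> h.py <<'E'
def held(g,h,rad):
    """centre of held ring at world top height about h"""
    o=get_obs()['ee_pos']; c=ring(g,o[:2],h,rad,'held'); print(' TCP',o.round(1)); return c
E
python3 - <<'E'
from h import *
g=grab('wrist')
c=held(g,168,29); p=np.array([487,-313.6]); o=get_obs()['ee_pos']
d=p-c; togo(o[0]+d[0],o[1]+d[1],90)
E
```

```text
held centre [ 535.8 -357.4] r 29.0 top z 168.7 n 393
 TCP [ 536.9 -358.6  153.5]
t 4.2 pos [ 536.9 -358.6  153.5] tool z [-0.     0.001 -1.   ] ydir [0.71 0.71 0.  ] w 56.4 grip 29.9 F [-0.4  0.2 -0.5]
 shift (tool, mm): [65.4 -3.5 63.6]
```

Request:
jog_arm --commands '[[-1,[0.3,-0.035,0],[0,0,0]],[-1,[0.35,0,0],[0,0,0]],[-1,[0,0,0.2],[0,0,0]],[-1,[0,0,0.3],[0,0,0]],[-1,[0,0,0.2],[0,0,0]],[-1,[0,0,0.1],[0,0,0]],[-1,[0,0,0.1],[0,0,0]],[-1,[0,0,0],[0,0,0]],[-1,[0,0,0],[0,0,0]]]'

```text
t: 5.1
ee_pos: [488.9, -316.3, 64.2]
orientation: [1.201, 2.902, -0.0]
ft_force: [0.3, -0.2, -0.4]
width: 56.2
grasp_force: 29.9
```

Run:
```python
from h import *
g=grab('wrist'); cv2.imwrite('pics/w2.png',g['image'])
togo(482.9+5,-313,17)
```

```text
t 5.15 pos [ 489.  -316.5   64.4] tool z [ 0.001 -0.001 -1.   ] ydir [0.71 0.71 0.  ] w 56.6 grip 29.9 F [ 0.5  0.2 -0.4]
 shift (tool, mm): [ 3.3  1.7 47.4]
```

View pics/w2.png

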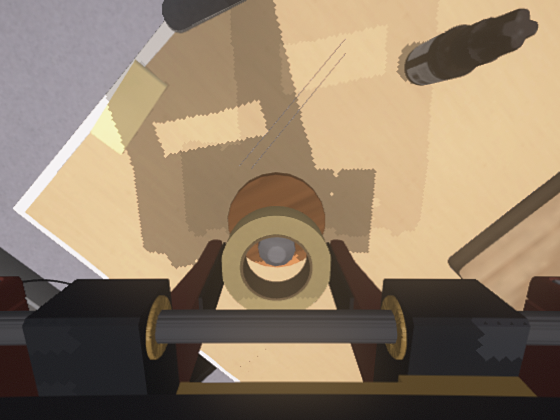

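The post tip at (276,248) shows inside the roll's bore and there is no contact force, so I lower it.

Request:
jog_arm --commands '[[-1,[0,0,0.15],[0,0,0]],[-1,[0,0,0.15],[0,0,0]],[-1,[0,0,0.1],[0,0,0]],[-1,[0,0,0.07],[0,0,0]],[-1,[0,0,0],[0,0,0]],[-1,[0,0,0],[0,0,0]]]'

```text
t: 5.75
ee_pos: [488.2, -316.2, 16.0]
orientation: [-1.202, -2.902, -0.0]
ft_force: [0.0, 0.3, -0.9]
width: 56.4
grasp_force: 29.9
```

Request:
jog_arm --commands '[[1,[0,0,0],[0,0,0]],[1,[0,0,0],[0,0,0]],[1,[0,0,0],[0,0,0]],[1,[0,0,0],[0,0,0]],[1,[0,0,-0.2],[0,0,0]],[1,[0,0,-0.3],[0,0,0]],[1,[0,0,-0.4],[0,0,0]],[1,[0,0,-0.4],[0,0,0]],[1,[0,0,-0.3],[0,0,0]],[1,[0.05,0.1,0],[0,0,0]]]'

```text
t: 6.75
ee_pos: [494.2, -307.9, 181.4]
orientation: [1.2, 2.894, -0.003]
ft_force: [0.7, -0.7, 0.6]
width: 88.1
grasp_force: 0.0
```

Request:
jog_arm --commands '[[1,[0.18,0.4,0],[0,0,0]],[1,[0.18,0.4,0],[0,0,0]],[1,[0.18,0.4,0],[0,0,0]],[1,[0.18,0.4,0],[0,0,0]],[1,[0.18,0.4,0],[0,0,0]],[1,[0.18,0.4,0],[0,0,0]],[1,[0.18,0.4,0],[0,0,0]],[1,[0.18,0.4,0],[0,0,0]],[1,[0.18,0.4,0],[0,0,0]],[1,[0.18,0.4,0],[0,0,0]]]'

```text
t: 7.75
ee_pos: [647.0, 106.6, 175.4]
orientation: [-1.201, -2.901, 0.001]
ft_force: [0.6, -0.3, 0.0]
width: 88.2
grasp_force: 0.0
```

Request:
jog_arm --commands '[[1,[0.18,0.3,0],[0,0,0]],[1,[0.05,0.25,0],[0,0,0]],[1,[0,0,0],[0,0,0]],[1,[0,0,0],[0,0,0]]]'

```text
t: 8.15
ee_pos: [669.0, 160.0, 175.3]
orientation: [-1.2, -2.902, 0.002]
ft_force: [-0.5, 0.5, 0.1]
width: 87.8
grasp_force: 0.0
```

Run:
```python
from h import *
s=grab('scene'); ring(s,(487,-313),31,29,'full on stand (top 31)')
g=grab('wrist'); cv2.imwrite('pics/w3.png',g['image'])
c=ring(g,(625,213),24,23,'used')
if c is not None: togo(*c,3.5)
```

```text
full on stand (top 31) centre [ 487.8 -312.7] r 26.8 top z 30.3 n 62
used centre [625.3 212.8] r 22.1 top z 24.7 n 136
t 8.25 pos [669.  158.8 175.8] tool z [-0.002 -0.001 -1.   ] ydir [ 0.71  0.71 -0.  ] w 87.9 grip 0.0 F [-0.  -0.8  0.1]
 shift (tool, mm): [ 69.    7.5 172.4]
```

View pics/w3.png

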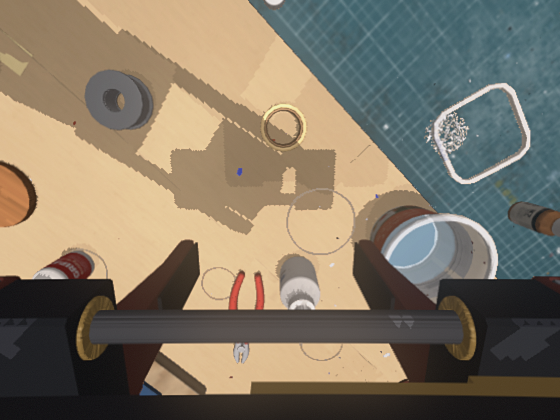

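The full roll sits on the base (top 30 mm). The wrist view shows the used roll at (284,127). I grasp it next.

Request:
jog_arm --commands '[[1,[0.34,0.04,0],[0,0,0]],[1,[0.35,0.035,0],[0,0,0]],[1,[0,0,0.4],[0,0,0]],[1,[0,0,0.4],[0,0,0]],[1,[0,0,0.4],[0,0,0]],[1,[0,0,0.4],[0,0,0]],[1,[0,0,0.12],[0,0,0]],[1,[0,0,0],[0,0,0]],[1,[0,0,0],[0,0,0]],[-1,[0,0,0],[0,0,0]]]'

```text
t: 9.25
ee_pos: [627.6, 213.7, 6.3]
orientation: [1.202, 2.901, 0.002]
ft_force: [-0.3, -0.0, 0.5]
width: 82.9
grasp_force: 0.0
```

Request:
jog_arm --commands '[[-1,[0,0,0],[0,0,0]],[-1,[0,0,0],[0,0,0]],[-1,[0,0,0],[0,0,0]],[-1,[0,0,0],[0,0,0]],[-1,[0,0,0],[0,0,0]],[-1,[0,0,-0.2],[0,0,0]],[-1,[0,0,-0.4],[0,0,0]],[-1,[0,0,-0.4],[0,0,0]],[-1,[0,0,-0.4],[0,0,0]],[-1,[0,0,-0.2],[0,0,0]]]'

```text
t: 10.25
ee_pos: [628.0, 214.2, 168.6]
orientation: [1.201, 2.899, 0.005]
ft_force: [-0.6, -0.6, -1.2]
width: 44.9
grasp_force: 30.0
```

Run:
```python
from h import *
togo(533,-359,165)
g=grab('wrist'); c=held(g,get_obs()['ee_pos'][2]+20,23)
```

```text
t 10.25 pos [628.  214.2 168.6] tool z [ 0.005  0.001 -1.   ] ydir [0.71 0.71 0.  ] w 44.9 grip 30.0 F [-0.6 -0.6 -1.2]
 shift (tool, mm): [-338.  -472.6    2.3]
held centre [627.5 215.2] r 22.9 top z 188.6 n 395
 TCP [629.2 214.6 170.9]
```

Request:
jog_arm --commands '[[-1,[-0.15,-0.26,0],[0,0,0]],[-1,[-0.23,-0.4,0],[0,0,0]],[-1,[-0.23,-0.4,0],[0,0,0]],[-1,[-0.23,-0.4,0],[0,0,0]],[-1,[-0.23,-0.4,0],[0,0,0]],[-1,[-0.23,-0.4,0],[0,0,0]],[-1,[-0.23,-0.4,0],[0,0,0]],[-1,[-0.23,-0.4,0],[0,0,0]],[-1,[-0.23,-0.4,0],[0,0,0]],[-1,[-0.23,-0.4,0],[0,0,0]]]'

```text
t: 11.3
ee_pos: [509.5, -217.8, 164.0]
orientation: [-1.202, -2.902, -0.0]
ft_force: [0.8, -0.3, -0.3]
width: 44.8
grasp_force: 30.0
```

Request:
jog_arm --commands '[[-1,[-0.23,-0.4,0],[0,0,0]],[-1,[-0.23,-0.4,0],[0,0,0]],[-1,[-0.07,-0.07,0],[0,0,0]],[-1,[0,0,0],[0,0,0]],[-1,[0,0,0],[0,0,0]]]'

```text
t: 11.8
ee_pos: [486.4, -314.3, 164.0]
orientation: [-1.202, -2.901, -0.001]
ft_force: [1.0, 0.4, -0.9]
width: 44.8
grasp_force: 30.0
```

Run:
```python
from h import *
g=grab('wrist'); c=held(g,get_obs()['ee_pos'][2]+20,23)
p=np.array([487,-313.6]); o=get_obs()['ee_pos']
d=p-c; togo(o[0]+d[0],o[1]+d[1],37)
```

```text
held centre [ 485.7 -313. ] r 22.9 top z 183.9 n 364
 TCP [ 486.6 -313.8  164.2]
t 11.85 pos [ 486.6 -313.8  164.2] tool z [-0.001  0.001 -1.   ] ydir [0.71 0.71 0.  ] w 45.1 grip 30.0 F [-0.5  0.  -0.6]
 shift (tool, mm): [ -1.5   0.4 127.2]
```

Request:
jog_arm --commands '[[-1,[-0.015,0,0.2],[0,0,0]],[-1,[0,0,0.3],[0,0,0]],[-1,[0,0,0.3],[0,0,0]],[-1,[0,0,0.12],[0,0,0]],[-1,[0,0,0.12],[0,0,0]],[-1,[0,0,0.12],[0,0,0]],[-1,[0,0,0.1],[0,0,0]],[-1,[0,0,0],[0,0,0]],[-1,[0,0,0],[0,0,0]]]'

```text
t: 12.75
ee_pos: [487.8, -316.5, 38.9]
orientation: [1.202, 2.902, -0.0]
ft_force: [-0.1, 0.4, -0.4]
width: 44.3
grasp_force: 30.0
```

Request:
jog_arm --commands '[[-1,[0.01,-0.01,0.02],[0,0,0]],[1,[0,0,0],[0,0,0]],[1,[0,0,0],[0,0,0]],[1,[0,0,0],[0,0,0]],[1,[0,0,0],[0,0,0]],[1,[0,0,-0.2],[0,0,0]],[1,[0,0,-0.3],[0,0,0]],[1,[0,0,-0.4],[0,0,0]],[1,[0,0,-0.4],[0,0,0]],[1,[0,0,-0.2],[0,0,0]]]'

```text
t: 13.75
ee_pos: [487.5, -317.1, 190.3]
orientation: [1.2, 2.898, -0.001]
ft_force: [-0.6, 0.6, 0.4]
width: 88.1
grasp_force: 0.0
```

Run:
```python
from h import *
s=grab('scene'); ring(s,(487,-313),55,23,'used on stand (top 55)')
togo(540,67,175)
```

```text
used on stand (top 55) centre [ 484.2 -301.1] r 10.8 top z 54.3 n 21
t 13.8 pos [ 488.5 -317.8  192.4] tool z [ 0.006 -0.004 -1.   ] ydir [0.71 0.71 0.  ] w 87.4 grip 0.0 F [ 1.1 -1.2  2.3]
 shift (tool, mm): [235.7 308.5  16.1]
```

Request:
jog_arm --commands '[[1,[0.2,0.25,0],[0,0,0]],[1,[0.3,0.39,0],[0,0,0]],[1,[0.3,0.39,0],[0,0,0]],[1,[0.3,0.39,0],[0,0,0]],[1,[0.3,0.39,0],[0,0,0]],[1,[0.3,0.39,0],[0,0,0]],[1,[0.3,0.39,0],[0,0,0]],[1,[0.3,0.39,0],[0,0,0]],[1,[0.05,0.1,0],[0,0,0]],[1,[0,0,0],[0,0,0]]]'

```text
t: 14.8
ee_pos: [537.8, 69.1, 186.1]
orientation: [-1.197, -2.904, 0.001]
ft_force: [-0.3, -0.5, 0.7]
width: 87.5
grasp_force: 0.0
```

Run:
```python
from h import *
s=grab('scene'); cv2.imwrite('pics/s1.png',cv2.resize(s['image'][100:300,200:420],None,fx=3,fy=3,interpolation=cv2.INTER_CUBIC)[:600,:660])
g=grab('wrist')
c=ring(g,(495.5,117),28,27,'big'); post(g,(460,-53),76,'thin')
togo(*c,4)
```

```text
big centre [494.9 117. ] r 26.1 top z 28.9 n 152
thin post pts 245 mean [459.1 -51.6  55.6] top 77.8
t 14.9 pos [537.4  66.8 186.2] tool z [-0.001 -0.001 -1.   ] ydir [ 0.71  0.71 -0.  ] w 87.9 grip 0.0 F [ 0.  -0.1  0.7]
 shift (tool, mm): [ 65.5   5.7 182.2]
```

View pics/s1.png

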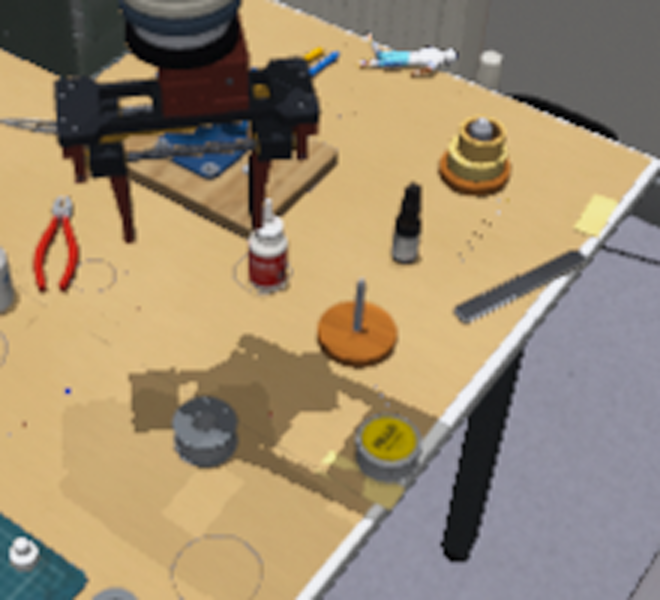

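Both tapes are stacked on the thick post, at (478,150) in the crop. The big reel, at (205,430), is next.

Request:
jog_arm --commands '[[1,[0.33,0.03,0],[0,0,0]],[1,[0.33,0.025,0.1],[0,0,0]],[1,[0,0,0.4],[0,0,0]],[1,[0,0,0.4],[0,0,0]],[1,[0,0,0.4],[0,0,0]],[1,[0,0,0.3],[0,0,0]],[1,[0,0,0.19],[0,0,0]],[1,[0,0,0],[0,0,0]],[1,[0,0,0],[0,0,0]],[-1,[0,0,0],[0,0,0]]]'

```text
t: 15.9
ee_pos: [496.0, 117.6, 8.8]
orientation: [1.203, 2.9, 0.002]
ft_force: [0.7, 0.6, -0.2]
width: 82.9
grasp_force: 0.0
```

Request:
jog_arm --commands '[[-1,[0,0,0],[0,0,0]],[-1,[0,0,0],[0,0,0]],[-1,[0,0,0],[0,0,0]],[-1,[0,0,0],[0,0,0]],[-1,[0,0,0],[0,0,0]],[-1,[0,0,-0.2],[0,0,0]],[-1,[0,0,-0.4],[0,0,0]],[-1,[0,0,-0.4],[0,0,0]],[-1,[0,0,-0.4],[0,0,0]],[-1,[0,0,-0.2],[0,0,0]]]'

```text
t: 16.9
ee_pos: [496.2, 118.6, 170.8]
orientation: [1.201, 2.9, 0.004]
ft_force: [-0.0, -0.3, -0.2]
width: 51.9
grasp_force: 30.0
```

Run:
```python
from h import *
g=grab('wrist'); c=held(g,get_obs()['ee_pos'][2]+23,27)
p=np.array([460,-53]); o=get_obs()['ee_pos']
d=p-c; togo(o[0]+d[0],o[1]+d[1],37)
```

```text
held centre [497.7 118.9] r 25.1 top z 191.7 n 801
 TCP [497.4 118.9 172.7]
t 16.95 pos [497.4 118.9 172.7] tool z [ 0.007  0.002 -1.   ] ydir [0.71 0.71 0.01] w 52.3 grip 30.0 F [1.3 0.9 1.3]
 shift (tool, mm): [ -94.3 -149.1  135.2]
```

Request:
jog_arm --commands '[[-1,[-0.2,-0.19,0],[0,0,0]],[-1,[-0.28,-0.26,0],[0,0,0]],[-1,[-0.28,-0.26,0],[0,0,0]],[-1,[-0.28,-0.26,0],[0,0,0]],[-1,[-0.28,-0.26,0],[0,0,0]],[-1,[-0.27,-0.26,0],[0,0,0]],[-1,[0,0,0],[0,0,0]],[-1,[0,0,0],[0,0,0]],[-1,[0,0,0],[0,0,0]]]'

```text
t: 17.85
ee_pos: [501.6, -98.8, 167.1]
orientation: [-1.201, -2.902, 0.0]
ft_force: [1.4, 0.3, -0.6]
width: 52.3
grasp_force: 30.0
```

Run:
```python
from h import *
g=grab('wrist'); o=get_obs()['ee_pos']; c=held(g,o[2]+19,27)
ring(g,(460,-53),12,36,'base'); post(g,(460,-53),76,'thin')
P,ok=cloud(g); m=ok&(np.hypot(P[...,0]-460,P[...,1]+53)<22)&(P[...,2]>66)&(P[...,2]<85); p=np.median(P[m],0)[:2]; print('tip',p)
for n,a in(('glue',(562,-61)),('paint',(478,-168))):
    m=ok&(np.hypot(P[...,0]-a[0],P[...,1]-a[1])<30)&(P[...,2]>30)&(P[...,2]<110); print(n,m.sum(),P[m].mean(0).round() if m.any() else '')
cv2.imwrite('pics/w4.png',g['image'])
d=p-c; togo(o[0]+d[0],o[1]+d[1],37)
```

```text
held centre [501.1 -97.7] r 26.1 top z 187.7 n 383
 TCP [501.8 -98.5 167.2]
base centre [458.4 -54.7] r 34.9 top z 12.9 n 211
thin post pts 84 mean [458.  -54.3  69.9] top 77.9
tip [458.34393216 -54.61842268]
glue 1439 [559. -65.  64.]
paint 771 [ 477. -165.   63.]
t 17.9 pos [501.8 -98.5 167.2] tool z [-0.001  0.    -1.   ] ydir [ 0.71  0.71 -0.  ] w 52.0 grip 30.0 F [ 0.4  0.8 -0.1]
 shift (tool, mm): [ 60.6   0.4 130.3]
```

View pics/w4.png

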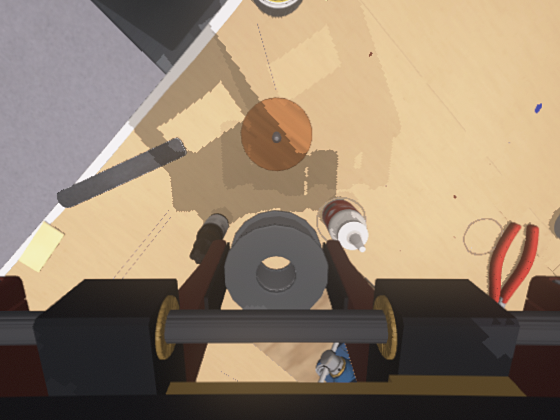

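The wrist view shows the post tip at (276,138), the reel bore at (276,270), and the glue and paint to either side at (342,225) and (208,238), both clear. I move over and descend.

Request:
jog_arm --commands '[[-1,[0.3,0,0],[0,0,0]],[-1,[0.305,0.005,0],[0,0,0]],[-1,[0,0,0],[0,0,0]],[-1,[0,0,0.3],[0,0,0]],[-1,[0,0,0.3],[0,0,0]],[-1,[0,0,0.2],[0,0,0]],[-1,[0,0,0.1],[0,0,0]],[-1,[0,0,0.1],[0,0,0]],[-1,[0,0,0],[0,0,0]],[-1,[0,0,0],[0,0,0]]]'

```text
t: 18.9
ee_pos: [460.2, -56.5, 68.1]
orientation: [1.201, 2.902, 0.0]
ft_force: [0.6, -0.2, -0.1]
width: 52.4
grasp_force: 30.0
```

Run:
```python
from h import *
g=grab('wrist'); cv2.imwrite('pics/w5.png',g['image'][180:330,180:380]); togo(458.6,-55.2,20.5)
```

```text
t 18.95 pos [460.3 -56.5  68.3] tool z [ 0.001 -0.    -1.   ] ydir [0.71 0.71 0.  ] w 52.4 grip 30.0 F [ 0.4 -0.2 -0.1]
 shift (tool, mm): [ 2.2 -0.4 47.8]
```

View pics/w5.png

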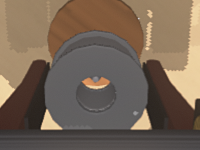

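The post tip shows in the bore, slightly towards the upper edge. I shift +2 mm in tool x and lower.

Request:
jog_arm --commands '[[-1,[0.02,0,0],[0,0,0]],[-1,[0,0,0.12],[0,0,0]],[-1,[0,0,0.12],[0,0,0]],[-1,[0,0,0.12],[0,0,0]],[-1,[0,0,0.11],[0,0,0]],[-1,[0,0,0],[0,0,0]],[-1,[0,0,0],[0,0,0]]]'

```text
t: 19.65
ee_pos: [457.8, -55.0, 20.1]
orientation: [-1.202, -2.901, 0.001]
ft_force: [-0.2, 0.7, -0.9]
width: 52.1
grasp_force: 30.0
```

Request:
jog_arm --commands '[[1,[0,0,0],[0,0,0]],[1,[0,0,0],[0,0,0]],[1,[0,0,0],[0,0,0]],[1,[0,0,0],[0,0,0]],[1,[0,0,-0.2],[0,0,0]],[1,[0,0,-0.4],[0,0,0]],[1,[0,0,-0.4],[0,0,0]],[1,[0,0,-0.4],[0,0,0]],[1,[0,0,-0.2],[0,0,0]],[1,[0.1,0.1,0],[0,0,0]]]'

```text
t: 20.65
ee_pos: [460.5, -41.8, 184.2]
orientation: [1.201, 2.895, 0.003]
ft_force: [-1.2, 0.3, -0.1]
width: 88.0
grasp_force: 0.0
```

Request:
jog_arm --commands '[[1,[0.28,0.35,0],[0,0,0]],[1,[0.28,0.35,0],[0,0,0]],[1,[0.28,0.35,0],[0,0,0]],[1,[0.28,0.35,0],[0,0,0]],[1,[0.28,0.35,0],[0,0,0]],[1,[0.28,0.35,0],[0,0,0]],[1,[0.1,0.1,0],[0,0,0]],[1,[0,0,0],[0,0,0]],[1,[0,0,0],[0,0,0]]]'

```text
t: 21.55
ee_pos: [487.3, 239.6, 180.4]
orientation: [-1.201, -2.902, 0.002]
ft_force: [-0.8, -0.5, 0.8]
width: 88.1
grasp_force: 0.0
```

Run:
```python
from h import *
s=grab('scene'); ring(s,(458,-54),40,27,'big on stand (top 40)')
g=grab('wrist'); c=ring(g,(444,289),22,20,'small')
if c is not None: togo(*c,5)
```

```text
big on stand (top 40) centre [457.5 -54.2] r 25.2 top z 39.7 n 73
small centre [443.  289.1] r 19.1 top z 22.8 n 114
t 21.65 pos [487.6 239.  180.6] tool z [-0.001 -0.001 -1.   ] ydir [ 0.71  0.71 -0.  ] w 87.9 grip 0.0 F [-0.2 -0.8  0.5]
 shift (tool, mm): [ 66.9   4.  175.6]
```

The big reel is seated (top 40 mm). I grasp the small reel.

Request:
jog_arm --commands '[[1,[0.33,0.02,0],[0,0,0]],[1,[0.34,0.02,0.1],[0,0,0]],[1,[0,0,0.4],[0,0,0]],[1,[0,0,0.4],[0,0,0]],[1,[0,0,0.4],[0,0,0]],[1,[0,0,0.3],[0,0,0]],[1,[0,0,0.15],[0,0,0]],[1,[0,0,0],[0,0,0]],[1,[0,0,0],[0,0,0]],[-1,[0,0,0],[0,0,0]]]'

```text
t: 22.65
ee_pos: [444.5, 291.1, 7.2]
orientation: [1.202, 2.901, 0.003]
ft_force: [-0.4, -0.5, 0.0]
width: 83.0
grasp_force: 0.0
```

Request:
jog_arm --commands '[[-1,[0,0,0],[0,0,0]],[-1,[0,0,0],[0,0,0]],[-1,[0,0,0],[0,0,0]],[-1,[0,0,0],[0,0,0]],[-1,[0,0,0],[0,0,0]],[-1,[0,0,0],[0,0,0]],[-1,[0,0,-0.3],[0,0,0]],[-1,[0,0,-0.4],[0,0,0]],[-1,[0,0,-0.4],[0,0,0]],[-1,[0,0,-0.4],[0,0,0]]]'

```text
t: 23.65
ee_pos: [442.9, 290.5, 156.9]
orientation: [-1.202, -2.902, 0.001]
ft_force: [1.4, 0.9, -0.7]
width: 37.9
grasp_force: 30.0
```

Run:
```python
from h import *
g=grab('wrist'); c=held(g,get_obs()['ee_pos'][2]+17,20); togo(503,-98,168)
```

```text
held centre [454.4 312.4] r 5.5 top z 180.4 n 76
 TCP [446.1 292.5 163. ]
t 23.7 pos [446.1 292.5 163. ] tool z [ 0.007  0.004 -1.   ] ydir [0.71 0.71 0.01] w 37.9 grip 30.0 F [1.7 0.8 2.6]
 shift (tool, mm): [-316.3 -235.9   -6.3]
```

Request:
jog_arm --commands '[[-1,[-0.2,-0.15,0],[0,0,0]],[-1,[-0.37,-0.28,0],[0,0,0]],[-1,[-0.37,-0.28,0],[0,0,0]],[-1,[-0.37,-0.28,0],[0,0,0]],[-1,[-0.37,-0.28,0],[0,0,0]],[-1,[-0.37,-0.28,0],[0,0,0]],[-1,[-0.37,-0.28,0],[0,0,0]],[-1,[-0.37,-0.28,0],[0,0,0]],[-1,[-0.37,-0.28,0],[0,0,0]],[-1,[0,0,0],[0,0,0]]]'

```text
t: 24.7
ee_pos: [498.8, -106.4, 155.6]
orientation: [1.209, 2.898, -0.001]
ft_force: [0.8, 0.9, -2.1]
width: 37.5
grasp_force: 30.0
```

Request:
jog_arm --commands '[[-1,[0,0,0],[0,0,0]],[-1,[0,0,0],[0,0,0]]]'

```text
t: 24.9
ee_pos: [497.3, -100.8, 155.3]
orientation: [-1.201, -2.902, -0.0]
ft_force: [-0.2, -0.1, 0.5]
width: 37.9
grasp_force: 30.0
```

Run:
```python
from h import *
g=grab('wrist'); o=get_obs()['ee_pos']; c=held(g,o[2]+17,20)
ring(g,(458,-54),40,27,'big')
P,ok=cloud(g); m=ok&(np.hypot(P[...,0]-458,P[...,1]+54)<22)&(P[...,2]>66)&(P[...,2]<85); p=np.median(P[m],0)[:2]; print('tip',p,m.sum())
cv2.imwrite('pics/w6.png',g['image'])
d=p-c; togo(o[0]+d[0],o[1]+d[1],48)
```

```text
held centre [ 497.5 -100.4] r 19.9 top z 172.4 n 320
 TCP [ 497.4 -100.5  155.4]
big centre [458.4 -55. ] r 26.1 top z 40.9 n 176
tip [457.94610757 -54.64988376] 81
t 24.95 pos [ 497.4 -100.5  155.4] tool z [-0.001  0.    -1.   ] ydir [ 0.71  0.71 -0.  ] w 37.7 grip 30.0 F [-0.8  0.8 -1.6]
 shift (tool, mm): [ 60.2   4.5 107.4]
```

View pics/w6.png

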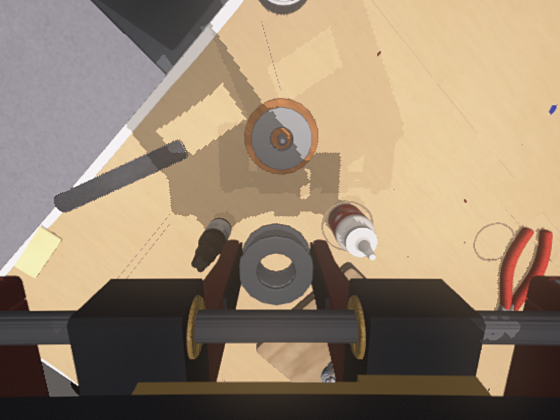

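The big reel is on the post, tip at (282,140), and the small reel is held at (276,265) with both bottles upright and clear. I move over and descend.

Request:
jog_arm --commands '[[-1,[0.3,0.02,0],[0,0,0]],[-1,[0.32,0.025,0],[0,0,0]],[-1,[0,0,0],[0,0,0]],[-1,[0,0,0.3],[0,0,0]],[-1,[0,0,0.3],[0,0,0]],[-1,[0,0,0.15],[0,0,0]],[-1,[0,0,0.12],[0,0,0]],[-1,[0,0,0.06],[0,0,0]],[-1,[0,0,0],[0,0,0]],[-1,[0,0,0],[0,0,0]]]'

```text
t: 25.95
ee_pos: [457.7, -54.6, 63.1]
orientation: [1.201, 2.902, 0.0]
ft_force: [-0.6, -0.1, -0.8]
width: 37.7
grasp_force: 30.0
```

Request:
jog_arm --commands '[[-1,[0,0,0.08],[0,0,0]],[-1,[0,0,0.08],[0,0,0]],[-1,[0,0,0],[0,0,0]],[-1,[0,0,0],[0,0,0]]]'

```text
t: 26.35
ee_pos: [456.9, -54.7, 46.4]
orientation: [-1.202, -2.902, 0.0]
ft_force: [-0.1, -0.0, 0.1]
width: 37.8
grasp_force: 30.0
```

Request:
jog_arm --commands '[[1,[0,0,0],[0,0,0]],[1,[0,0,0],[0,0,0]],[1,[0,0,0],[0,0,0]],[1,[0,0,0],[0,0,0]],[1,[0,0,-0.2],[0,0,0]],[1,[0,0,-0.4],[0,0,0]],[1,[0,0,-0.4],[0,0,0]],[1,[0,0,-0.4],[0,0,0]],[1,[0,0,-0.2],[0,0,0]],[1,[0.2,0.2,0],[0,0,0]]]'

```text
t: 27.35
ee_pos: [459.6, -27.8, 210.2]
orientation: [1.203, 2.894, 0.003]
ft_force: [0.7, 0.2, -0.8]
width: 87.6
grasp_force: 0.0
```

Request:
jog_arm --commands '[[1,[0.3,0.3,0],[0,0,0]],[1,[0.3,0.3,0],[0,0,0]],[1,[0.2,0.2,0],[0,0,0]],[1,[0,0,0],[0,0,0]],[1,[0,0,0],[0,0,0]]]'

```text
t: 27.85
ee_pos: [457.0, 87.1, 206.7]
orientation: [-1.199, -2.904, 0.0]
ft_force: [0.2, -0.2, 0.0]
width: 88.1
grasp_force: 0.0
```

Run:
```python
from h import *
s=grab('scene'); ring(s,(457,-54),62,20,'small (top 62)'); ring(s,(457,-54),40,27,'big(40)'); ring(s,(486,-311),55,23,'used(55)'); ring(s,(486,-311),31,29,'full(31)')
a=s['image'][120:240,240:400]; cv2.imwrite('pics/s2.png',cv2.resize(a,None,fx=4,fy=4,interpolation=cv2.INTER_CUBIC))
```

```text
small (top 62) centre [456.7 -54.2] r 18.5 top z 61.3 n 54
big(40) centre [456.7 -52.9] r 24.2 top z 40.4 n 56
used(55) centre [ 482.9 -301.4] r 9.7 top z 54.0 n 18
full(31) centre [ 487.1 -307.2] r 22.8 top z 31.0 n 39
```

View pics/s2.png

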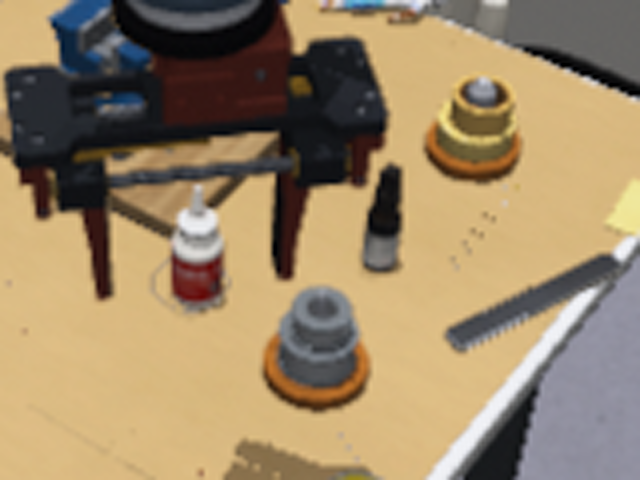

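Both stacks are in place, reels at (320,340) and tapes at (480,120) in the crop. Both bottles are upright and the gripper is clear.

```bash
python3 -c "
from workcell import close_job
print(close_job())"
```

```text
the job is handed in; nothing more can be done
None
```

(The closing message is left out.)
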